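Click the channel selector round to the plugged socket and start

TASK

On the switch box, push the wing of the big selector round with a fingertip, click by click, until it points at the one socket that has the tall plug in it and rests in that click; then press the round start button fully down with a fingertip and let go. Go gently, do not press the button before the selector is set, and leave the small trimmer knob and everything standing around as it is. Do not pinch or lift anything.

Things in the scene. Friction and masses are not known exactly. Their poses are not given: they have to be found in the camera images.
- switch_box: fixed grey bench box, teal sides, 220 mm (its x) by 360 mm (its y), flat top panel 60 mm above the table; origin at the centre of its underside; its place and yaw vary. In its frame: selector axis (0, +75 mm), start button (-45, -118), trimmer (+55, -125). Ten sockets, flat steel discs of 15 mm, 4 mm tall, ring the selector axis at 78 mm radius, one per click
- selector (a joint): angle of the big black selector, rad, growing clockwise from above; ten click positions 30 degrees (0.5236) apart: 0 is position 1 (near left), 4.712 position 10 (near right), stops at both ends, no way through the near quarter. Starts in 5 or 6. Sprung: let go, it snaps into the nearest click; pushed past half-way (at most 0.2 N m) it jumps ahead into the next
- selector_hub (a point): on the selector's axis, top of its wing, 95.5 mm above the table. Base disc 60 mm diameter, top 9.5 mm above the panel; on it an upright wing, a bar 12 mm thick from 24 mm behind the axis to 54 mm ahead, side faces 9.5 to 35.5 mm above the panel, white line on top of its long, pointing end. x axis = pointing direction
- selector_aim (a point): point turning with the selector, 78 mm ahead of the axis in its pointing direction (free air over the ring of sockets), 95.5 mm above the table; it is straight over the plug when the selector points at it
- plug: black plug with a steel foot, 16 mm diameter, 36 mm tall, fixed in one socket of the ring (position 2, 3, 8 or 9, so the shorter way round for the selector, 2 to 4 clicks, is always the open way); origin at the centre of its underside, on the panel
- start_top (a point): centre of the top face of the round black start button (26 mm diameter in a round aluminium housing) on the box's near right corner; it goes down with the button
- start (a joint): travel of the start button, m: 0 up, 0.006 fully down (4 N there); springs back up
- trimmer (a joint): angle of the small trimmer knob (22 mm diameter, 14 mm tall cylinder, at the box's far right), rad, 0 at the start; turns easily, to be left alone
- vial: small glass sample vial with white cap, 22 mm diameter, 45 mm tall, standing on the box; origin at the centre of its underside; loose, not to be disturbed
- adapter: loose brass adapter, stepped cylinder 22 mm diameter and 26 mm tall, standing on the box; origin at the centre of its underside; loose, not to be disturbed
- beaker: glass beaker, 70 mm diameter, 90 mm tall, on the table; origin at the centre of its underside; loose, not to be disturbed
- screwdriver: screwdriver with black handle, 180 mm long, lying on the table; origin at its middle, its underside; loose, not to be disturbed
- tape: roll of white tape lying flat, 90 mm diameter, 24 mm tall; origin at the centre of its underside; loose, not to be disturbed
- mouse: black computer mouse, 105 x 60 x 32 mm; origin at the centre of its underside; loose, not to be disturbed

How it is judged:
By the outcome, as a careful person would: the job done as asked, in the order asked, and still so for the second after the job is handed in, with the robot touching nothing.
It also fails if it takes over 58 s, if anything falls off the work surface, if the arm or the gripper's body presses on something with over 40 N, if the wrist force passes 120 N, or if a joint passes its speed limit or range.

ROBOT

A 6-joint arm with a two-finger parallel gripper is mounted at the origin on the work surface. World frame = base frame: x ahead of the robot, y to its left, z up, the work surface at z = 0. Lengths are in m, angles in rad, forces in N, time in s.
With the tool pointing down it reaches from about 0.35 to 0.875 m from the base axis. Payload 4.2 kg.
Tool frame: the origin (TCP) lies at the very end of the fingers, on their centre line; the grasp point (between the pads) lies 19 mm behind it; x points along the fingers, y is the direction in which the jaws open and shut, and the axes are right-handed (so a half turn about x gives the same grasp; the last joint's range is limited). The gripper opens to 87 mm and grips with 3 to 60 N. Pads are 19 mm wide; open, the fingers measure 117 mm over their backs; the gripper's body (75 mm by 190 mm) begins 51 mm behind the grasp point.
Start: joints at [1.498, 0.385, 0.008, 0, -1.194, -0.259], TCP at [0.204, 0.591, 0.223] pointing down, gripper open.
Joint ranges: [-3.14, 3.14], [-1.21, 2.06], [-1.07, 1.41], [-3.16, 2.05], [-2.99, -0.16], [-3.1, 3.1]. Speed limits (rad/s): [2.79, 2.79, 3.14, 3.14, 3.14, 3.14].

INTERFACE

Orientations are given as a 3x3 rotation matrix whose columns are the frame's x, y, z axes.
In Python, from station import sensors, imaging, workorder gives the robot as it stands. The module is installed in compiled form; this text tells all that it offers.
- The arm moves only by the shell command python3 -m inch 'ROWS' [OPENING] [FORCE]. ROWS is JSON, a list of rows, each a list of 4 numbers: the shift along the tool's x, y, z in mm, then the turn about the tool's x in degrees. In form: [[x, y, z, roll], ...]. A call has 1 to 5 rows; each row is the pose to reach, as a shift and turn from the pose measured when the call began, along the tool's axes at that moment; what a row does not reach only later rows make up. A row lasts 1/10 s, in which the tool goes at most 50 mm and 8.59 degrees, less where a joint would pass 70% of its speed; a pose out of reach is approached as far as the arm can. A call with a gripper value outside its range is refused whole. OPENING is the finger opening in mm, from 0 to 87, set as the call begins (- or left out, the last holds). The fingers move at their own pace and stop on an object; FORCE is the grip in N (left out, the last holds). Time passes only in rows, so rows that repeat a pose let the fingers close. It gives the time, the measured TCP pose, the force and the opening at its end, in the units of the state.
- sensors.read_state(): the state, without advancing time (a new reading comes with each control period).
- imaging.read_camera(name): name is "scene" or "top" or "wrist"; returns (picture, depth): 400x640x3 uint8, red, green, blue; 400x640 float32, m along the optical axis (not along the pixel's ray), 0 where there is no reading.
- imaging.get_calibration(name): a dict with "fx", "fy", "cx", "cy" (pixels), "k1" (the pictures are not rectified: a ray, as slopes to the right and down, at radius r is drawn at 1 + k1 r^2 times it, then the intrinsics apply), "rvec" (rotation vector, rad) and "tvec" (3), from world to camera coordinates, as OpenCV has them. Camera axes: x right, y down, z forward; pixel columns grow to the right and rows downward; lengths in m; the calibration is good to about 2 mm. A picture is of the moment at which its call begins: read the wrist's pose just before it. get_calibration takes no time and is no camera call; for the wrist camera it gives the pose at the moment of the call.
- workorder.close_job(): hands the job in, once; it reports no verdict.
Trained networks look in the newest picture that a camera, given by its name, has taken for a name from the list of things; names that differ only in an ending like _2 or _b are one class to them, and where a whole thing is asked for, a point or a joint stands for the part that bears it (a point fixed in the world has none). Each returns a list of dicts, best first, with "confidence" (0 to 1); they miss things now and then, are a little off and sometimes report something else, mostly with a low value. They report only what shows in the picture. A call takes as long as a camera call.
- imaging.recognise(camera, query): "extent" ([left, top, right, bottom] in pixels, round what is visible of it).
- imaging.regions_of(camera, query): "pixels" (400x640 bool, what is visible of it) and "extent" ([left, top, right, bottom] in pixels, round what is visible of it).
The state is a dict: "clock": time; "joint_positions": joint angles; "joint_velocities": joint speeds; "effort": joint torques, N m; "tcp_pos": TCP position; "eef_rot": TCP orientation; "ft_force": force on the tool from outside, world axes, zero at the start; "ft_torque": the same for the moment, N m; "opening": opening from 0.0 (shut) to 1.0 (fully open).
Only numpy, scipy, OpenCV 4.12 (cv2) and the standard library are available. Lean on these libraries where they do the work, as an engineer would, in place of code of your own. Each camera call takes 0.05 s, during which the arm holds its last target.

## Working session

There is one attempt and no reset: what is moved stays moved. The work goes in short steps, Python scripts to look and compute and a shell command to move; the robot and the scene stay as the last step left them, time stands still between calls to the robot, and variables do not carry over. Pictures are saved under pics/ and viewed, and the job is handed in when it is done.

```bash
mkdir -p pics; ls; python3 - <<'E'
from station import sensors, imaging
import cv2,numpy as np
s=sensors.read_state(); print({k:np.round(v,3).tolist() for k,v in s.items()})
for n in ("top","scene"):
    p,d=imaging.read_camera(n); cv2.imwrite(f"pics/{n}0.png",p[:,:,::-1]); c=imaging.get_calibration(n); print(n,c)
    np.save(f"{n}0_d.npy",d); np.save(f"{n}0_p.npy",p)
E
```

```text
pics
{'clock': 0.0, 'joint_positions': [1.498, 0.386, 0.007, -0.001, -1.194, -0.259], 'joint_velocities': [0.002, -0.0, -0.002, -0.001, -0.001, 0.0], 'effort': [-0.0, -39.067, 18.74, 4.22, 0.011, -0.0], 'tcp_pos': [0.203, 0.59, 0.221], 'eef_rot': [[-0.001, -0.326, -0.945], [-0.002, -0.945, 0.326], [-1.0, 0.002, -0.0]], 'ft_force': [-0.176, -0.652, -0.087], 'ft_torque': [-0.001, -0.011, 0.037], 'opening': 1.001}
top {'fx': 474.0637827371757, 'fy': 474.0637827371757, 'cx': 325.08548123867814, 'cy': 199.6168561301697, 'k1': -0.11518987548385719, 'rvec': array([ 2.18006415, -2.15721532,  0.17707755]), 'tvec': array([-0.04761083,  0.57401616,  1.09596916])}
scene {'fx': 401.81709361680356, 'fy': 401.81709361680356, 'cx': 324.8802694772871, 'cy': 199.3359198553005, 'k1': -0.009279239857907304, 'rvec': array([ 2.079883  ,  1.19292272, -0.48453765]), 'tvec': array([-0.243166  , -0.28236659,  1.36750542])}
```

View pics/top0.png

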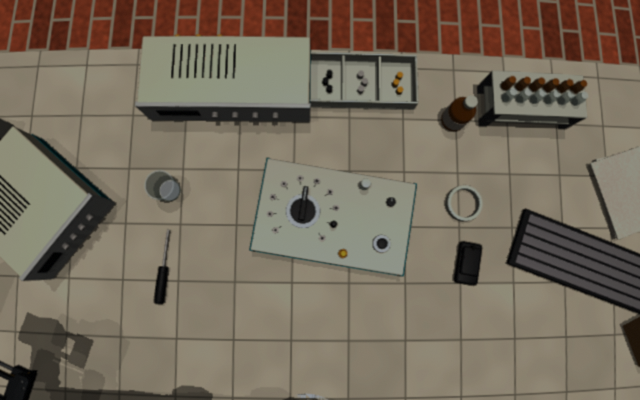

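View pics/scene0.png

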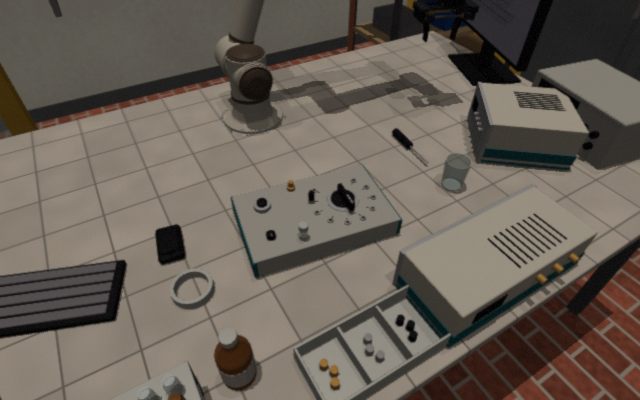

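```bash
cat > h.py <<'E'
import numpy as np,cv2
from station import sensors, imaging
def cam(n):
    c=imaging.get_calibration(n); R=cv2.Rodrigues(np.array(c['rvec']))[0]; t=np.array(c['tvec'])
    K=np.array([[c['fx'],0,c['cx']],[0,c['fy'],c['cy']],[0,0,1.]]); return K,np.array([c['k1'],0,0,0,0.]),R,t
def onz(n,px,z,C=None):
    K,D,R,t=C or cam(n)
    u=cv2.undistortPoints(np.array(px,float).reshape(-1,1,2),K,D).reshape(-1,2)
    r=np.c_[u,np.ones(len(u))]@R; o=-R.T@t
    return o+r*((z-o[2])/r[:,2])[:,None]
def proj(n,P,C=None):
    K,D,R,t=C or cam(n)
    return cv2.projectPoints(np.array(P,float).reshape(-1,3),cv2.Rodrigues(R)[0],t,K,D)[0].reshape(-1,2)
def dep(n,uv,d,C=None):
    K,D,R,t=C or cam(n)
    u=cv2.undistortPoints(np.array(uv,float).reshape(-1,1,2),K,D).reshape(-1,2)
    return (np.c_[u,np.ones(len(u))]*np.array(d).reshape(-1,1)-t)@R
E
python3 - <<'E'
from h import *
p,d=imaging.read_camera("top")
C=cam("top")
r=imaging.regions_of("top","switch_box"); print([(x['confidence'],x['extent']) for x in r])
m=r[0]['pixels']; v,u=np.nonzero(m&(d>0)); P=dep("top",np.c_[u,v],d[v,u],C)
top=P[(P[:,2]>.05)&(P[:,2]<.07)]; print(len(top),np.median(top[:,2]))
rect=cv2.minAreaRect((top[:,:2]*1000).astype(np.float32)); print(rect); print(cv2.boxPoints(rect))
for q,z in (("selector_hub",.0955),("plug",.09),("start_top",.08),("trimmer",.074),("vial",.1),("adapter",.08),("beaker",.09),("selector",.09)):
    r=imaging.recognise("top",q)
    for x in r[:2]:
        e=x['extent'];print(q,round(x['confidence'],2),np.round(e,1),onz("top",[[(e[0]+e[2])/2,(e[1]+e[3])/2]],z,C).round(3))
im=cv2.resize(p[140:290,235:435],None,fx=4,fy=4,interpolation=cv2.INTER_CUBIC); cv2.imwrite("pics/crop.png",im[:,:,::-1])
E
```

```text
[(0.66, [251.1, 157.2, 417.2, 279.4])]
13626 0.05897778830273034
((533.3763427734375, -62.449432373046875), (365.82952880859375, 223.91824340820312), 80.7574691772461)
[[ 393.4921  -225.00728]
 [ 614.5033  -260.97168]
 [ 673.2606   100.10841]
 [ 452.2494   136.07281]]
selector_hub 0.89 [288.1 182.9 315.1 226.4] [[0.555 0.013 0.095]]
selector_hub 0.69 [385.1 196.4 394.7 208.4] [[ 0.562 -0.188  0.095]]
plug 0.51 [331.1 222.2 339.5 227.7] [[ 0.51  -0.064  0.09 ]]
plug 0.23 [291.7 185.  312.  228.3] [[0.551 0.013 0.09 ]]
vial 0.51 [361.3 178.  370.3 192.6] [[ 0.6   -0.132  0.1  ]]
beaker 0.8 [143.9 167.6 182.5 202.3] [[0.597 0.333 0.09 ]]
beaker 0.38 [330.1 222.6 341.8 229.6] [[ 0.507 -0.065  0.09 ]]
selector 0.63 [294.7 185.  319.9 222.5] [[0.558 0.001 0.09 ]]
```

View pics/crop.png

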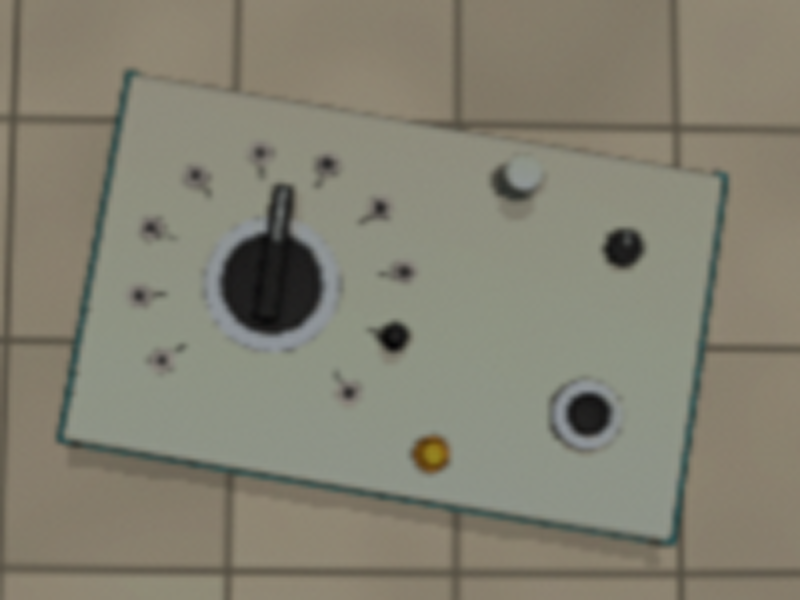

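```bash
python3 - <<'E'
from h import *
C=cam("top")
print(-C[2].T@C[3])
px=np.array([[161,360],[139,295],[151,228],[197,176],[262,153],[327,165],[380,208],[403,272],[348,392]])/4.+[235,140]
P=onz("top",px,.064,C)[:,:2]
a0=np.radians(np.array([135,105,75,45,15,-15,-45,-75,-135]))
from scipy.optimize import least_squares
f=lambda q:(np.c_[q[0]+.078*np.cos(a0+q[2]),q[1]+.078*np.sin(a0+q[2])]-P).ravel()
r=least_squares(f,[.55,0,-.16]); print(r.x,np.degrees(r.x[2]),np.abs(r.fun).max())
w=onz("top",np.array([[268,318],[284,187],[275,240],[284,190]])/4.+[235,140],.0955,C); print(w)
print(np.degrees(np.arctan2(*(w[1]-w[0])[1::-1])),np.degrees(np.arctan2(*(w[3]-w[2])[1::-1])))
p,d=imaging.read_camera("wrist"); cv2.imwrite("pics/w0.png",p[:,:,::-1]); C=cam("wrist"); print(C[0],C[2],-C[2].T@C[3])
E
```

```text
[ 0.42647393 -0.00576559  1.16232375]
[ 0.54382324  0.01071793 -0.16373839] -9.381518819415987 0.0010910287796706136
[[0.52105439 0.01198538 0.0955    ]
 [0.59594636 0.00397933 0.0955    ]
 [0.56546372 0.00866151 0.0955    ]
 [0.59421835 0.00395537 0.0955    ]]
-6.101820534133349 -9.294933244587567
[[326.89103641   0.         318.34348749]
 [  0.         326.89103641 201.0043134 ]
 [  0.           0.           1.        ]] [[-3.26298445e-01 -9.45266656e-01  5.23071435e-04]
 [-9.17101955e-01  3.16710192e-01  2.42112905e-01]
 [-2.29026918e-01  7.85213544e-02 -9.70247941e-01]] [0.26606662 0.56996379 0.38494209]
```

View pics/w0.png

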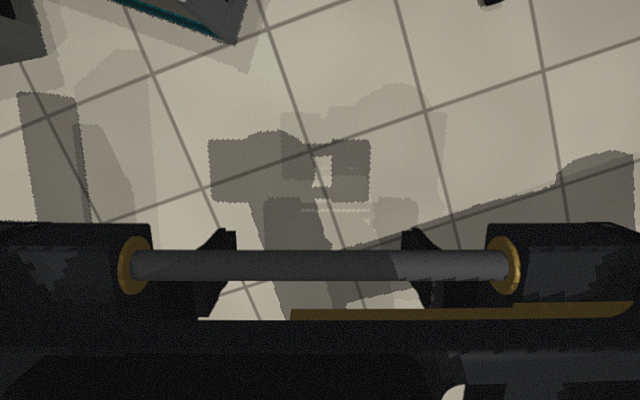

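```bash
python3 -m inch '[[0,26,-37,8],[0,52,-75,16],[0,78,-112,24],[0,104,-150,32],[0,130,-187,40]]' 0 20
```

```text
clock: 1.15
tcp_pos: [0.3388, 0.4055, 0.2229]
eef_rot: [[0.0, -0.86, -0.51], [0.001, -0.51, 0.86], [-1.0, -0.001, 0.0]]
ft_force: [1.0, 0.9, -0.1]
opening: 0.63
```

```bash
python3 -m inch '[[0,-4,-40,6],[0,-8,-80,14],[0,-12,-120,22],[0,-16,-160,30],[0,-20,-200,38]]' 0 20
```

```text
clock: 1.65
tcp_pos: [0.4589, 0.2424, 0.2232]
eef_rot: [[0.001, -0.991, 0.133], [0.001, 0.133, 0.991], [-1.0, -0.001, 0.001]]
ft_force: [0.3, -0.5, 0.2]
opening: 0.172
```

```bash
python3 -m inch '[[0,-30,-30,0],[0,-60,-60,0],[0,-90,-90,0],[0,-114,-118,0],[0,-114,-118,0]]' 0 20
python3 - <<'E'
from h import *
s=sensors.read_state(); print(s['tcp_pos'],s['eef_rot'],s['opening'],s['joint_positions'])
C=cam("wrist");p,d=imaging.read_camera("wrist"); cv2.imwrite("pics/w1.png",p[:,:,::-1]);np.savez("w1.npz",d=d,p=p,K=C[0],D=C[1],R=C[2],t=C[3])
E
```

```text
clock: 2.15
tcp_pos: [0.5579, 0.107, 0.2228]
eef_rot: [[0.001, -0.99, 0.138], [0.0, 0.138, 0.99], [-1.0, -0.001, 0.0]]
ft_force: [-1.0, 0.1, -1.5]
opening: 0.006
[0.557923   0.10703584 0.22277022] [[ 9.77209683e-04 -9.90458767e-01  1.37805934e-01]
 [ 3.67168396e-04  1.37806346e-01  9.90459124e-01]
 [-9.99999455e-01 -9.17288263e-04  4.98330852e-04]] 0.005880029049274352 [ 4.74749364e-01  2.87495501e-01 -1.35384837e-01  1.31801980e-04
 -1.14687902e+00 -6.13049633e-01]
```

View pics/w1.png

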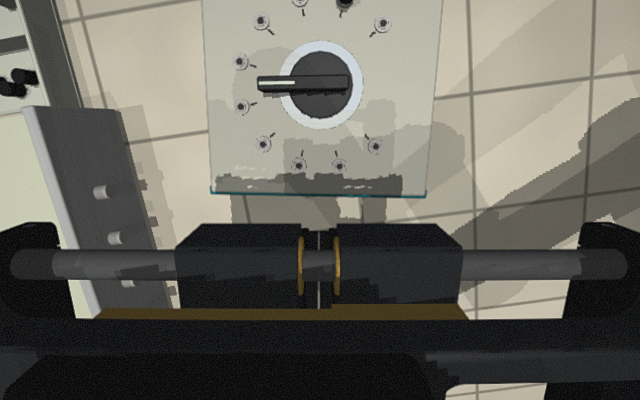

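```bash
python3 - <<'E'
from h import *
f=np.load("w1.npz"); C=(f['K'],f['D'],f['R'],f['t']); p=f['p']
im=cv2.resize(p[0:200,200:440],None,fx=3.2,fy=3,interpolation=cv2.INTER_CUBIC); cv2.imwrite("pics/w1c.png",im[:,:,::-1])
px=[[300,1],[262,21],[239,61],[240,106],[263,144],[299,165],[340,166],[376,146],[383,22]]
P=onz("",px,.064,C)
print(P.round(4))
A=np.c_[2*P[:,:2],np.ones(len(P))];s=np.linalg.lstsq(A,(P[:,:2]**2).sum(1),rcond=None)[0];print("ctr",s[:2],np.sqrt(s[2]+s[:2]@s[:2]))
for q in P: print(np.degrees(np.arctan2(q[1]-s[1],q[0]-s[0])).round(1),end=' ')
w=onz("",[[257,77],[257,89],[349,75],[349,86]],.0955,C); print(w)
a=(w[0]+w[1])/2;b=(w[2]+w[3])/2;print(np.degrees(np.arctan2(*(a-b)[1::-1])))
# wing pixels by depth
d=f['d'];v,u=np.nonzero((d>0)&(np.arange(400)[:,None]<190));W=dep("",np.c_[u,v],d[v,u],C)
m=(W[:,2]>.088)&(W[:,2]<.103)&(np.hypot(*(W[:,:2]-s[:2]).T)<.06);Q=W[m];print(len(Q),Q[:,2].mean(),Q.mean(0))
r=cv2.minAreaRect((Q[:,:2]*1000).astype(np.float32));print(r)
E
```

```text
[[ 0.5512 -0.0617  0.064 ]
 [ 0.5875 -0.0504  0.064 ]
 [ 0.6144 -0.02    0.064 ]
 [ 0.6211  0.0195  0.064 ]
 [ 0.6058  0.0577  0.064 ]
 [ 0.5743  0.0828  0.064 ]
 [ 0.5343  0.0894  0.064 ]
 [ 0.4972  0.0748  0.064 ]
 [ 0.4799 -0.0345  0.064 ]]
ctr [0.54315598 0.0127593 ] 0.07731448295909582
-83.8 -54.9 -24.7 4.9 35.6 66.1 96.6 126.5 -143.2 [[0.59542208 0.00065425 0.0955    ]
 [0.5971476  0.01012849 0.0955    ]
 [0.51887481 0.00983475 0.0955    ]
 [0.51991104 0.01855993 0.0955    ]]
-6.533277427905482
1437 0.09543911742363512 [0.55823577 0.01010855 0.09543912]
((558.6412353515625, 9.75622272491455), (12.33330249786377, 77.7568588256836), 82.84356689453125)
```

View pics/w1c.png

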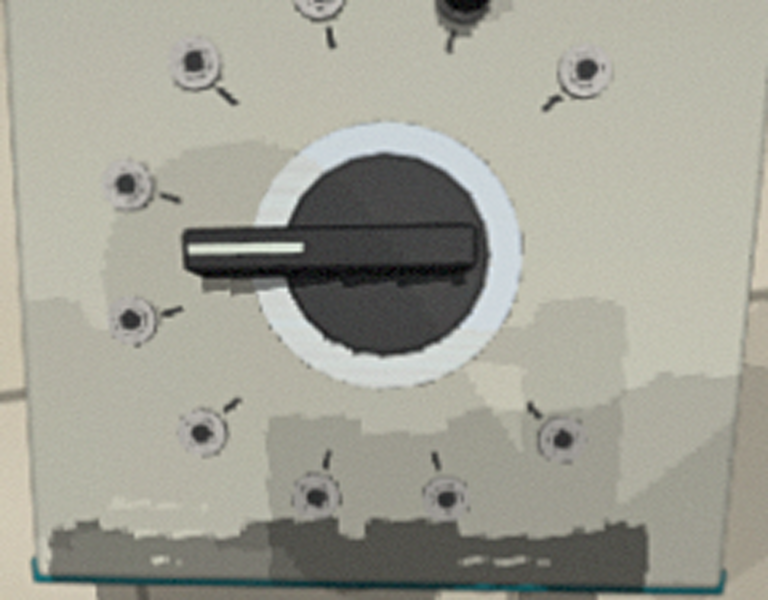

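```bash
python3 -m inch '[[0,-19,-35,0],[20,-38,-70,0],[60,-38,-70,0],[100,-38,-70,0],[122,-38,-70,0]]' 0 20
python3 -m inch '[[8,0,0,0],[17,0,0,0],[23,0,0,0],[23,0,0,0]]'
```

```text
clock: 2.7
tcp_pos: [0.5828, 0.0342, 0.0976]
eef_rot: [[-0.004, -0.991, 0.137], [0.0, 0.137, 0.991], [-1.0, 0.004, -0.0]]
ft_force: [-0.7, 0.2, 0.5]
opening: 0.001
clock: 3.1
tcp_pos: [0.5829, 0.0347, 0.0749]
eef_rot: [[-0.004, -0.991, 0.136], [0.001, 0.136, 0.991], [-1.0, 0.004, 0.0]]
ft_force: [-0.4, 0.2, 0.2]
opening: 0.002
```

```bash
cat > plan.py <<'E'
import sys
from h import *
ax=np.array([.5437,.0117])
def plan(ths,r=.040,off=.0155,z=.076):
    s=sensors.read_state();R=np.array(s['eef_rot']);p=np.array(s['tcp_pos'])
    print("F",np.round(s['ft_force'],1),"clock",s['clock'])
    yaw=np.degrees(np.arctan2(R[1,1],R[0,1]))
    for th in ths:
        a=np.radians(th);u=np.array([np.cos(a),np.sin(a)]);n=np.array([-u[1],u[0]])
        t=np.r_[ax+r*u+off*n,z]; d=R.T@(t-p)*1000
        print(th,np.round([*d,-((th+180-yaw+180)%360-180)],1).tolist())
def wing(save=None):
    C=cam("wrist");p,d=imaging.read_camera("wrist")
    if save: cv2.imwrite(save,p[:,:,::-1])
    v,u=np.nonzero(d>0);W=dep("",np.c_[u,v],d[v,u],C)
    m=(W[:,2]>.091)&(W[:,2]<.10)&(np.hypot(*(W[:,:2]-ax).T)<.058);Q=W[m];print(len(Q))
    if len(Q)>30: print(cv2.minAreaRect((Q[:,:2]*1000).astype(np.float32)),Q.mean(0))
if __name__=="__main__":
    if len(sys.argv)>2: wing(sys.argv[2])
    plan(eval(sys.argv[1]))
E
python3 plan.py '[-4,-8,-12,-16,-20,-24]' pics/w2.png
```

```text
4657
((558.1192626953125, 10.905233383178711), (72.6235580444336, 45.83125686645508), 19.355627059936523) [0.56015    0.00989264 0.09543816]
F [ 0.2  0.5 -0.4] clock 3.15
-4 [-0.7, -2.8, -10.0, -3.8]
-8 [-0.7, -4.0, -12.8, 0.2]
-12 [-0.7, -4.9, -15.6, 4.2]
-16 [-0.7, -5.7, -18.5, 8.2]
-20 [-0.7, -6.3, -21.4, 12.2]
-24 [-0.7, -6.7, -24.4, 16.2]
```

View pics/w2.png

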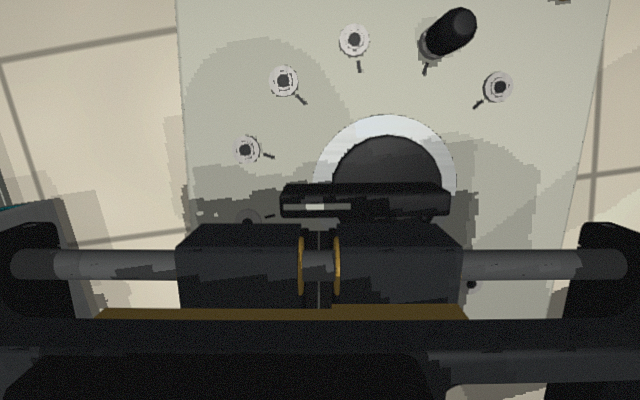

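```bash
python3 -m inch '[[0,-3,-7,0],[0,-4,-10,0],[0,-4,-12,0],[0,-5,-14,3],[0,-5,-16,5]]'; python3 plan.py '[-8,-12,-16,-20,-24,-28]' pics/w3.png
```

```text
clock: 3.65
tcp_pos: [0.5864, 0.0178, 0.0757]
eef_rot: [[-0.002, -0.975, 0.224], [0.001, 0.224, 0.975], [-1.0, 0.002, 0.0]]
ft_force: [0.0, -0.2, -0.5]
opening: 0.005
2329
((560.5921630859375, 17.373531341552734), (33.404571533203125, 77.64990234375), 75.65174865722656) [0.56523467 0.00358286 0.09505718]
F [-0.1  0.4 -1. ] clock 3.7
-8 [-0.4, 1.4, 3.7, -5.0]
-12 [-0.4, 0.2, 1.0, -1.0]
-16 [-0.4, -0.8, -1.8, 3.0]
-20 [-0.4, -1.7, -4.7, 7.0]
-24 [-0.4, -2.3, -7.6, 11.0]
-28 [-0.4, -2.7, -10.6, 15.0]
```

View pics/w3.png

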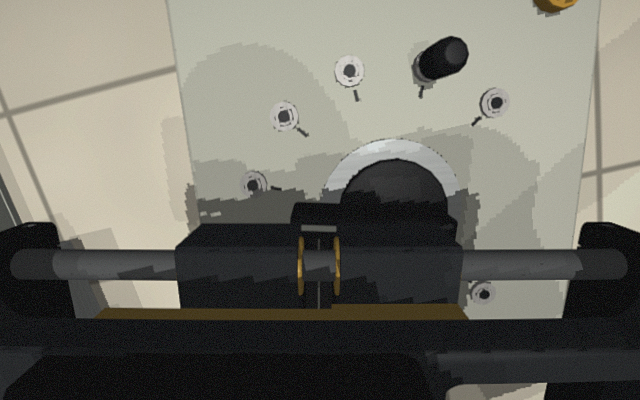

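```bash
python3 -m inch '[[0,-1,-2,3],[0,-1,-4,5],[0,-2,-6,7],[0,-2,-8,10],[0,-2,-8,10]]'; python3 plan.py '[-16,-20,-24,-28,-32]' pics/w4.png
```

```text
clock: 4.2
tcp_pos: [0.5868, 0.0099, 0.0758]
eef_rot: [[-0.001, -0.921, 0.391], [0.002, 0.391, 0.92], [-1.0, 0.002, 0.002]]
ft_force: [0.8, 3.2, -1.5]
opening: 0.009
2207
((561.2022094726562, 14.308744430541992), (33.14682388305664, 77.71138763427734), 65.70280456542969) [ 5.63834459e-01 -2.64897517e-04  9.50747212e-02]
F [ 0.6  3.1 -0.5] clock 4.25
-16 [-0.2, 2.5, 5.1, -6.9]
-20 [-0.2, 1.2, 2.4, -2.9]
-24 [-0.2, 0.1, -0.3, 1.1]
-28 [-0.2, -0.9, -3.2, 5.1]
-32 [-0.2, -1.6, -6.1, 9.1]
```

View pics/w4.png

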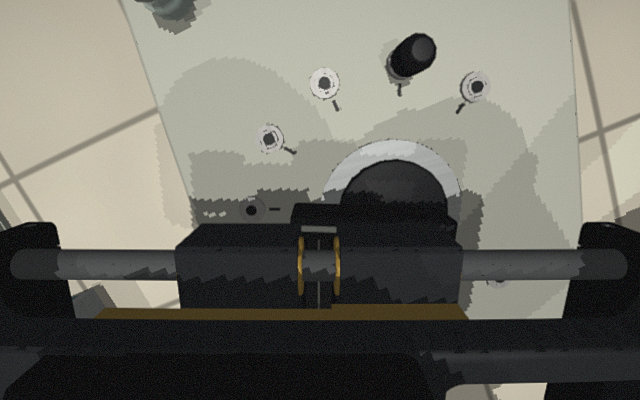

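```bash
python3 -m inch '[[0,0,-1,2],[0,-1,-3,4],[0,-1,-4,6]]'; python3 plan.py '[-24,-28,-32,-36,-40]' pics/w5.png
```

```text
clock: 4.55
tcp_pos: [0.5867, 0.0064, 0.0759]
eef_rot: [[0.001, -0.875, 0.484], [0.003, 0.484, 0.875], [-1.0, 0.001, 0.003]]
ft_force: [1.6, 2.4, -0.6]
opening: 0.006
2416
((561.1054077148438, 12.698301315307617), (32.44658279418945, 76.92527770996094), 61.914512634277344) [ 5.60373496e-01 -3.01305444e-04  9.50933242e-02]
F [ 1.4  3.8 -0.9] clock 4.6
-24 [-0.1, 1.7, 2.8, -5.0]
-28 [-0.1, 0.5, 0.1, -1.0]
-32 [-0.1, -0.5, -2.7, 3.0]
-36 [-0.1, -1.4, -5.6, 7.0]
-40 [-0.1, -2.0, -8.5, 11.0]
```

View pics/w5.png

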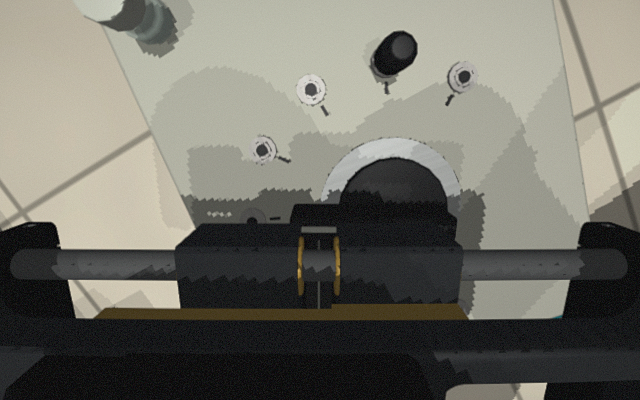

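```bash
python3 -m inch '[[0,0,-1,2],[0,-1,-3,3],[0,-1,-5,5]]'; python3 plan.py '[-28,-32,-36,-40]' pics/w6.png
```

```text
clock: 4.9
tcp_pos: [0.5855, 0.0014, 0.076]
eef_rot: [[0.001, -0.829, 0.559], [0.003, 0.559, 0.829], [-1.0, 0.0, 0.003]]
ft_force: [1.4, 1.7, -0.9]
opening: 0.006
2161
((561.3394165039062, 10.466381072998047), (33.19474792480469, 77.4536361694336), 54.36762619018555) [ 0.56200098 -0.00472803  0.09503506]
F [1.1 1.  0.6] clock 4.95
-28 [0.0, 2.3, 5.3, -6.0]
-32 [0.0, 1.0, 2.6, -2.0]
-36 [0.0, -0.0, -0.2, 2.0]
-40 [0.0, -0.9, -3.1, 6.0]
```

View pics/w6.png

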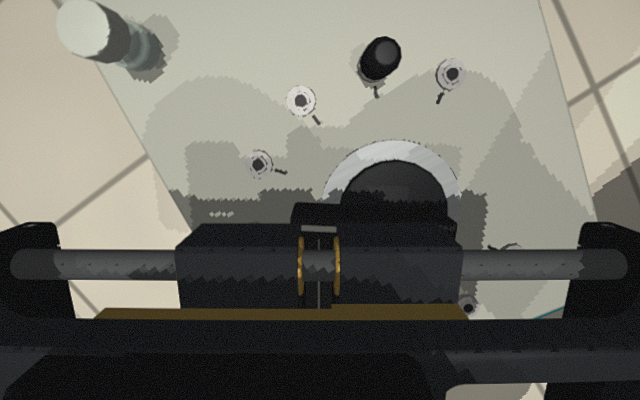

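```bash
python3 -m inch '[[0,0,-1,2],[0,-1,-3,4],[0,-1,-5,6]]'; python3 plan.py '[-36,-40,-44,-48]' pics/w7.png
```

```text
clock: 5.25
tcp_pos: [0.5827, -0.0045, 0.076]
eef_rot: [[-0.001, -0.766, 0.643], [0.001, 0.643, 0.766], [-1.0, 0.001, 0.001]]
ft_force: [0.5, -0.2, -0.6]
opening: 0.006
2053
((561.9484252929688, 7.061729431152344), (36.995601654052734, 77.55807495117188), 38.46319580078125) [ 0.56391021 -0.01598429  0.09523036]
F [-1.   1.  -0.5] clock 5.3
-36 [-0.0, 1.4, 6.0, -4.1]
-40 [-0.0, 0.2, 3.2, -0.1]
-44 [-0.1, -0.8, 0.4, 3.9]
-48 [-0.1, -1.6, -2.5, 7.9]
```

View pics/w7.png

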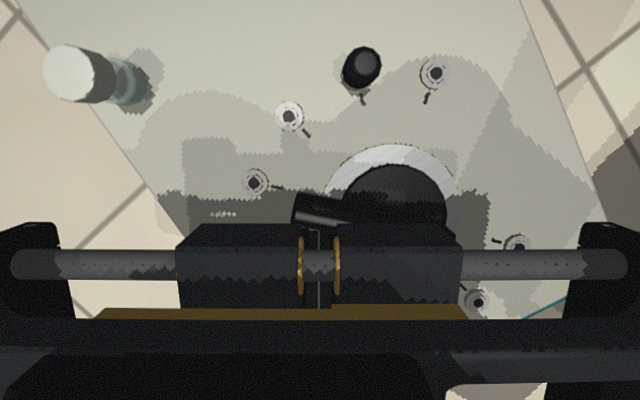

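```bash
cat >> plan.py <<'E'
E
python3 - <<'E'
from h import *
from plan import ax
C=cam("wrist");p,d=imaging.read_camera("wrist")
im=cv2.resize(p[130:330,200:480],None,fx=2.8,fy=2.8,interpolation=cv2.INTER_CUBIC); cv2.imwrite("pics/w7c.png",np.clip(im[:,:,::-1].astype(int)*2,0,255))
v,u=np.nonzero((d>0)&(np.arange(400)[:,None]<221));W=dep("",np.c_[u,v],d[v,u],C)
m=(W[:,2]>.088)&(W[:,2]<.10)&(np.hypot(*(W[:,:2]-ax).T)<.06);Q=W[m]
for z0,z1 in ((.06,.07),(.07,.09),(.09,.094),(.094,.097),(.097,.11)): print(z0,((W[:,2]>z0)&(W[:,2]<z1)&(np.hypot(*(W[:,:2]-ax).T)<.06)).sum())
o=-C[2].T@C[3]
print(Q.mean(0), cv2.minAreaRect((Q[:,:2]*1000).astype(np.float32)))
E
```

```text
0.06 12147
0.07 2086
0.09 255
0.094 1133
0.097 39
[ 0.5619387  -0.01921848  0.0945709 ] ((555.2779541015625, -14.070844650268555), (10.574254035949707, 54.5694465637207), 47.76978302001953)[ WARN:0@3.562] global loadsave.cpp:1063 imwrite_ Unsupported depth image for selected encoder is fallbacked to CV_8U.
```

View pics/w7c.png

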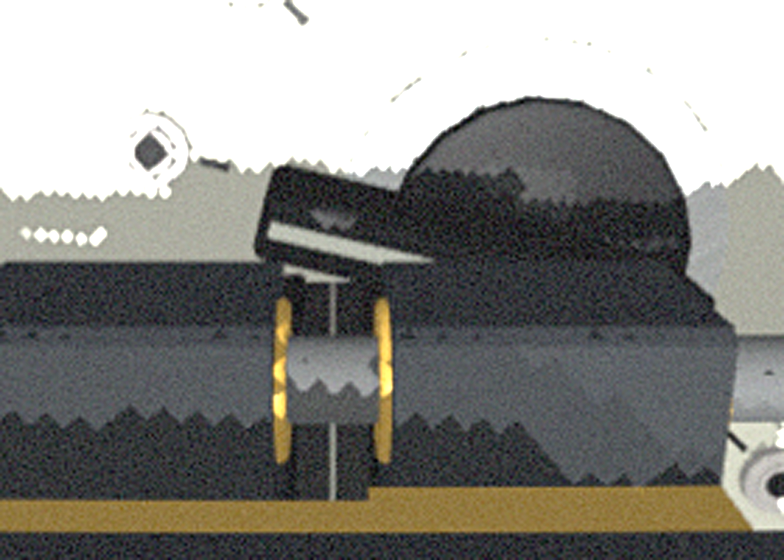

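```bash
python3 - <<'E'
from h import *
from plan import ax
C=cam("wrist")
def ang(a,b,z=.0955):
    w=onz("",[np.array(a)/2.8+[200,130],np.array(b)/2.8+[200,130]],z,C); d=w[0]-w[1]; print(w.round(4),np.degrees(np.arctan2(d[1],d[0])), np.degrees(np.arctan2(*(w[0][:2]-ax)[::-1])))
ang([272,228],[420,257]); ang([278,167],[405,190])
E
```

```text
[[ 0.574  -0.0297  0.0955]
 [ 0.5587 -0.0104  0.0955]] -51.59519586564526 -53.817228959100646
[[ 0.5666 -0.0367  0.0955]
 [ 0.5535 -0.0208  0.0955]] -50.554448974297394 -64.65532054409454
```

```bash
python3 plan.py '[-44,-48,-52,-56,-60,-64]'
```

```text
F [-0.2 -1.   0.2] clock 5.35
-44 [-0.1, -0.8, 0.2, 4.0]
-48 [-0.1, -1.6, -2.7, 8.0]
-52 [-0.1, -2.2, -5.6, 12.0]
-56 [-0.1, -2.5, -8.6, 16.0]
-60 [-0.1, -2.7, -11.6, 20.0]
-64 [-0.1, -2.6, -14.6, 24.0]
```

```bash
python3 -m inch '[[0,-1,0,4],[0,-2,-3,8],[0,-2,-6,12],[0,-2.5,-9,16],[0,-2.5,-11,19]]'; python3 plan.py '[-60,-62,-64,-66,-68,-70,-72]'
```

```text
clock: 5.85
tcp_pos: [0.5785, -0.0142, 0.0761]
eef_rot: [[0.002, -0.515, 0.857], [0.002, 0.857, 0.515], [-1.0, 0.001, 0.003]]
ft_force: [2.4, 1.3, -1.4]
opening: 0.006
F [ 2.4  1.3 -1.4] clock 5.85
-60 [0.1, -0.2, -1.7, 1.0]
-62 [0.1, -0.7, -3.1, 3.0]
-64 [0.1, -1.1, -4.6, 5.0]
-66 [0.1, -1.5, -6.0, 7.0]
-68 [0.1, -1.8, -7.5, 9.0]
-70 [0.1, -2.1, -8.9, 11.0]
-72 [0.1, -2.4, -10.4, 13.0]
```

```bash
python3 -m inch '[[0,0,-2,1],[0,-0.5,-4,3],[0,-1,-5.5,5],[0,-1.5,-7,7],[0,-2,-8.5,9]]'; python3 plan.py '[-66,-68,-70,-72,-74]' pics/w8.png
```

```text
clock: 6.35
tcp_pos: [0.5719, -0.0207, 0.0761]
eef_rot: [[0.001, -0.375, 0.927], [0.002, 0.927, 0.375], [-1.0, 0.001, 0.002]]
ft_force: [-0.2, 0.8, 0.7]
opening: 0.001
2015
((557.4502563476562, 0.37186431884765625), (33.546409606933594, 77.34972381591797), 18.71422576904297) [ 0.55001342 -0.01507183  0.09504811]
F [ 0.6 -0.3 -0.4] clock 6.4
-66 [0.1, 1.1, 3.4, -2.1]
-68 [0.1, 0.6, 2.0, -0.1]
-70 [0.1, 0.1, 0.6, 1.9]
-72 [0.1, -0.4, -0.8, 3.9]
-74 [0.1, -0.8, -2.3, 5.9]
```

View pics/w8.png

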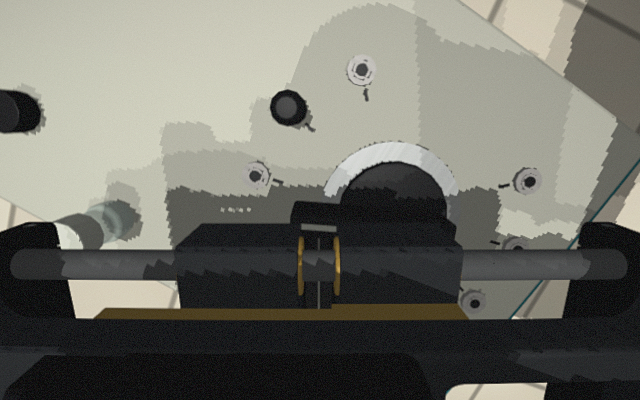

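```bash
python3 -m inch '[[0,0,-1,2],[0,0,-2,3],[0,-0.5,-3,4]]'; python3 plan.py '[-72,-76,-80,-84,-88,-92]' pics/w9.png
```

```text
clock: 6.7
tcp_pos: [0.5684, -0.0227, 0.076]
eef_rot: [[-0.001, -0.308, 0.951], [0.001, 0.951, 0.308], [-1.0, 0.001, -0.0]]
ft_force: [-0.5, -0.5, 0.4]
opening: 0.007
2056
((556.81982421875, -2.0933456420898438), (36.607826232910156, 77.2712173461914), 6.907351016998291) [ 0.54640163 -0.02219027  0.09526038]
F [-0.8  0.4 -0.1] clock 6.75
-72 [0.1, 0.4, 2.7, -0.1]
-76 [0.0, -0.6, -0.1, 3.9]
-80 [0.0, -1.4, -3.0, 7.9]
-84 [0.0, -2.0, -5.9, 11.9]
-88 [0.0, -2.3, -8.9, 15.9]
-92 [0.0, -2.5, -11.9, 19.9]
```

View pics/w9.png

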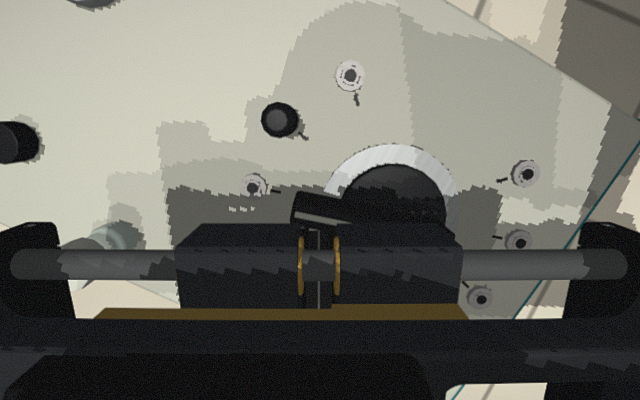

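```bash
python3 -m inch '[[0,-1,0,4],[0,-1.5,-3,8],[0,-2,-6,12],[0,-2.5,-9,16],[0,-2.5,-11,19]]'; python3 plan.py '[-90,-92,-94,-96,-98,-100,-102,-104]'
```

```text
clock: 7.25
tcp_pos: [0.5601, -0.0284, 0.0764]
eef_rot: [[0.003, 0.02, 1.0], [0.001, 1.0, -0.02], [-1.0, 0.001, 0.003]]
ft_force: [1.9, -1.0, -0.1]
opening: 0.001
F [ 1.9 -1.  -0.1] clock 7.25
-90 [0.4, 0.1, -0.9, -1.2]
-92 [0.4, -0.4, -2.3, 0.8]
-94 [0.4, -0.9, -3.7, 2.8]
-96 [0.4, -1.4, -5.1, 4.8]
-98 [0.4, -1.8, -6.6, 6.8]
-100 [0.4, -2.1, -8.0, 8.8]
-102 [0.4, -2.4, -9.5, 10.8]
-104 [0.4, -2.7, -11.0, 12.8]
```

```bash
python3 -m inch '[[0,-0.5,-2,1],[0,-1,-4,3],[0,-1.5,-5.5,5],[0,-2,-7,7],[0,-2,-8.5,9]]'; python3 plan.py '[-96,-98,-100,-102,-104,-106]' pics/w10.png
```

```text
clock: 7.75
tcp_pos: [0.5511, -0.0304, 0.0764]
eef_rot: [[0.002, 0.177, 0.984], [0.001, 0.984, -0.177], [-1.0, 0.002, 0.002]]
ft_force: [0.1, 0.9, -0.3]
opening: 0.006
2114
((549.5714721679688, -5.300319671630859), (77.69563293457031, 33.1005859375), 76.52486419677734) [ 0.53530885 -0.01305414  0.09505795]
F [-0.8  0.4  0.2] clock 7.8
-96 [0.3, 1.5, 4.0, -4.3]
-98 [0.3, 0.8, 2.7, -2.3]
-100 [0.3, 0.3, 1.3, -0.3]
-102 [0.3, -0.3, -0.1, 1.7]
-104 [0.3, -0.7, -1.5, 3.7]
-106 [0.3, -1.2, -3.0, 5.7]
```

View pics/w10.png

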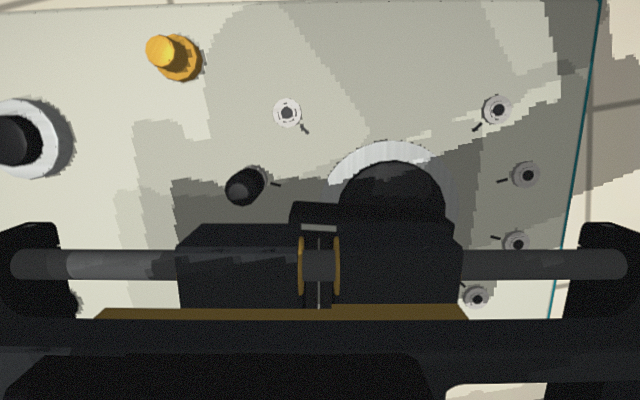

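```bash
python3 -m inch '[[0,0,-1,2],[0,0,-2,3],[0,-0.5,-3,4]]'; python3 plan.py '[-98,-102]' pics/w11.png
```

```text
clock: 8.1
tcp_pos: [0.5474, -0.0304, 0.0763]
eef_rot: [[0.001, 0.246, 0.969], [0.001, 0.969, -0.246], [-1.0, 0.001, 0.001]]
ft_force: [-0.0, -0.1, 0.2]
opening: 0.005
2144
((548.2586059570312, -6.8433837890625), (77.50144958496094, 36.846473693847656), 66.96009826660156) [ 0.52971369 -0.01678907  0.0952172 ]
F [-0.8  0.6 -0.3] clock 8.15
-98 [0.3, 1.9, 6.0, -6.3]
-102 [0.3, 0.6, 3.3, -2.3]
```

View pics/w11.png

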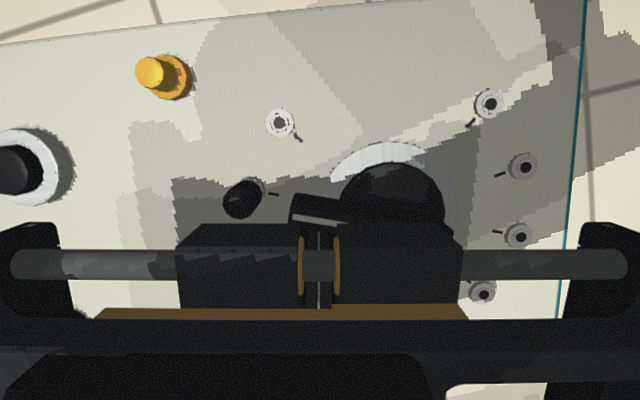

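```bash
python3 -m inch '[[0,0,4,0],[0,0,9,0],[-15,0,10,0],[-50,0,10,0],[-90,0,10,0]]'; python3 -m inch '[[-30,0,20,0],[-60,0,50,0],[-60,0,80,0],[-60,0,80,0]]'
python3 - <<'E'
from h import *
C=cam("wrist");p,d=imaging.read_camera("wrist"); cv2.imwrite("pics/w12.png",p[:,:,::-1]);np.savez("w12.npz",d=d,p=p,K=C[0],D=C[1],R=C[2],t=C[3])
from plan import ax
v,u=np.nonzero(d>0);W=dep("",np.c_[u,v],d[v,u],C)
m=(W[:,2]>.088)&(W[:,2]<.103)&(np.hypot(*(W[:,:2]-ax).T)<.06);Q=W[m];print(len(Q),cv2.minAreaRect((Q[:,:2]*1000).astype(np.float32)))
E
```

```text
clock: 8.65
tcp_pos: [0.5564, -0.0333, 0.166]
eef_rot: [[-0.003, 0.247, 0.969], [0.0, 0.969, -0.247], [-1.0, -0.0, -0.003]]
ft_force: [1.3, -0.4, -0.1]
opening: 0.001
clock: 9.05
tcp_pos: [0.6373, -0.0538, 0.2258]
eef_rot: [[-0.0, 0.248, 0.969], [0.001, 0.969, -0.248], [-1.0, 0.0, -0.0]]
ft_force: [-1.1, 0.6, -1.0]
opening: 0.001
1476 ((537.2368774414062, -2.127552032470703), (77.77140045166016, 12.628364562988281), 65.96489715576172)
```

View pics/w12.png

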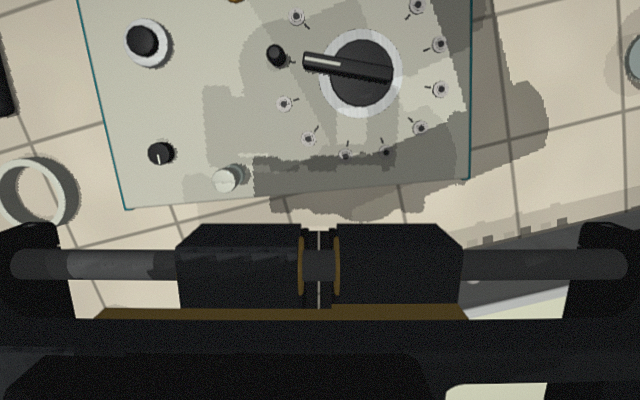

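```bash
python3 - <<'E'
from h import *
f=np.load("w12.npz"); C=(f['K'],f['D'],f['R'],f['t']); d=f['d']
r=imaging.regions_of("wrist","start_top");print([(x['confidence'],x['extent']) for x in r][:2])
v,u=np.mgrid[20:70,120:175];v=v.ravel();u=u.ravel();W=dep("",np.c_[u,v],d[v,u],C)
print(np.histogram(W[:,2],bins=np.arange(.05,.1,.002)))
h=W[:,2]>.064; h&=np.hypot(W[:,0]-.468,W[:,1]+.171)<.05
print(cv2.minAreaRect((W[h][:,:2]*1000).astype(np.float32)),np.median(W[h][:,2]))
gray=f['p'].max(2)[20:70,120:175].ravel()
k=h&(gray<80);print(W[k].mean(0),k.sum(),np.percentile(W[k][:,2],[10,50,90]))
t=W[k];c,rad=cv2.minEnclosingCircle((t[:,:2]*1000).astype(np.float32));print(c,rad)
p,_=imaging.read_camera("top");im=cv2.resize(p[140:290,235:435],None,fx=4,fy=4,interpolation=cv2.INTER_CUBIC); cv2.imwrite("pics/crop2.png",im[:,:,::-1])
E
```

```text
[(0.81, [126.4, 26.8, 158.2, 59.0])]
(array([  0,   0,   0,   2, 287, 551,  44,  45,  47,  56, 383, 521,  33,
        36,  57, 297, 369,   7,   0,   0,   0,   0,   0,   0]), array([0.05 , 0.052, 0.054, 0.056, 0.058, 0.06 , 0.062, 0.064, 0.066,
       0.068, 0.07 , 0.072, 0.074, 0.076, 0.078, 0.08 , 0.082, 0.084,
       0.086, 0.088, 0.09 , 0.092, 0.094, 0.096, 0.098]))
((469.22015380859375, -171.508544921875), (41.788169860839844, 39.85924530029297), 68.90360260009766) 0.07308122232071075
[ 0.47140632 -0.1676473   0.07912641] 912 [0.06819565 0.08170979 0.08303895]
(472.56781005859375, -165.55267333984375) 18.970457077026367
```

View pics/crop2.png

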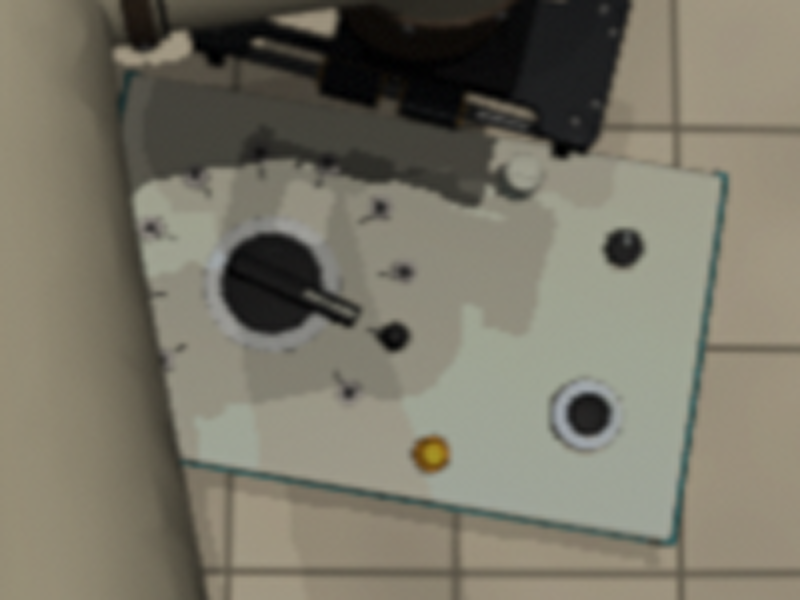

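```bash
python3 -m inch '[[0,-36,-31,0],[0,-72,-62,0],[0,-108,-93,0],[0,-144,-124,0],[0,-156,-135,0]]'; python3 -m inch '[[0,0,0,0],[30,0,0,0],[70,0,0,0],[110,0,0,0],[125,0,0,0]]'
```

```text
clock: 9.7
tcp_pos: [0.4596, -0.1722, 0.2257]
eef_rot: [[-0.006, 0.249, 0.969], [0.001, 0.969, -0.249], [-1.0, -0.001, -0.006]]
ft_force: [-0.2, 0.9, 0.6]
opening: 0.004
clock: 10.2
tcp_pos: [0.4569, -0.171, 0.097]
eef_rot: [[-0.013, 0.249, 0.969], [0.002, 0.969, -0.249], [-1.0, -0.002, -0.013]]
ft_force: [-0.9, -0.2, -0.3]
opening: 0.005
```

```bash
python3 -m inch '[[0,1,5,0],[0,2,11,0],[0,2,11,0]]'; python3 - <<'E'
from h import *
s=sensors.read_state();print(s['tcp_pos'],s['ft_force'])
p,_=imaging.read_camera("wrist");cv2.imwrite("pics/w13.png",p[:,:,::-1])
p,_=imaging.read_camera("scene");cv2.imwrite("pics/s13.png",cv2.resize(p[130:290,200:440],None,fx=3,fy=3)[:,:,::-1])
E
```

```text
clock: 10.5
tcp_pos: [0.4707, -0.1717, 0.098]
eef_rot: [[-0.009, 0.247, 0.969], [0.001, 0.969, -0.247], [-1.0, -0.001, -0.009]]
ft_force: [1.1, -1.1, 0.5]
opening: 0.005
[ 0.4707031  -0.17167831  0.09798917] [ 1.05351511 -1.12748567  0.53006776]
```

View pics/s13.png

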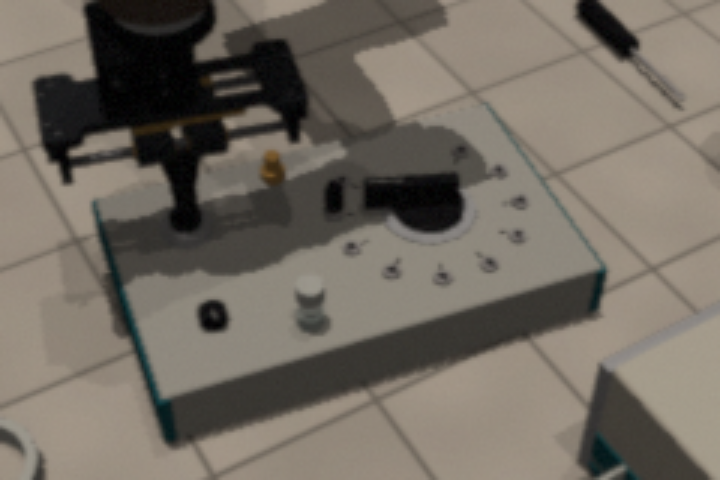

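```bash
python3 -m inch '[[4,-0.5,-2,0],[9,-0.5,-2,0],[13,-0.5,-2,0],[16,-0.5,-2,0],[18,-0.5,-2,0]]'
```

```text
clock: 11.1
tcp_pos: [0.4668, -0.1717, 0.0797]
eef_rot: [[-0.011, 0.248, 0.969], [0.002, 0.969, -0.248], [-1.0, -0.001, -0.011]]
ft_force: [-1.9, 1.0, 2.0]
opening: 0.008
```

```bash
python3 -m inch '[[1,0,0,0],[2,0,0,0],[3,0,0,0],[3,0,0,0]]';python3 -m inch '[[1,0,0,0],[1.5,0,0,0],[1.5,0,0,0]]'
```

```text
clock: 11.5
tcp_pos: [0.4668, -0.1717, 0.0769]
eef_rot: [[-0.011, 0.248, 0.969], [0.001, 0.969, -0.248], [-1.0, -0.001, -0.011]]
ft_force: [-1.4, 0.6, 3.9]
opening: 0.003
clock: 11.8
tcp_pos: [0.4669, -0.1717, 0.0763]
eef_rot: [[-0.011, 0.248, 0.969], [0.001, 0.969, -0.248], [-1.0, -0.002, -0.011]]
ft_force: [-3.3, 2.2, 8.6]
opening: 0.003
```

```bash
python3 -m inch '[[1,0,0,0],[2,0,0,0],[2,0,0,0]]'; python3 -m inch '[[-4,0,0,0],[-12,0,0,0],[-30,0,0,0],[-60,0,0,0],[-100,0,0,0]]'; python3 -m inch '[[-40,0,20,0],[-40,-50,-20,0],[-40,-100,-50,0],[-40,-130,-50,0],[-40,-130,-50,0]]'
python3 - <<'E'
from h import *
s=sensors.read_state();print(s['tcp_pos'],s['ft_force'])
for n in("top","scene"):
    p,_=imaging.read_camera(n);cv2.imwrite(f"pics/{n}14.png",p[:,:,::-1])
E
```

```text
clock: 12.1
tcp_pos: [0.4669, -0.1717, 0.0762]
eef_rot: [[-0.011, 0.247, 0.969], [0.001, 0.969, -0.247], [-1.0, -0.002, -0.01]]
ft_force: [-5.8, 3.2, 15.3]
opening: 0.004
clock: 12.6
tcp_pos: [0.4667, -0.1716, 0.1756]
eef_rot: [[-0.015, 0.247, 0.969], [0.001, 0.969, -0.247], [-1.0, -0.002, -0.015]]
ft_force: [1.3, 1.0, -0.2]
opening: 0.006
clock: 13.1
tcp_pos: [0.384, -0.2885, 0.2168]
eef_rot: [[-0.015, 0.253, 0.967], [0.001, 0.967, -0.253], [-1.0, -0.003, -0.015]]
ft_force: [-0.4, 1.2, -0.2]
opening: 0.003
[ 0.38396853 -0.28850237  0.21681897] [-0.37350152  1.17470374 -0.18822239]
```

View pics/top14.png

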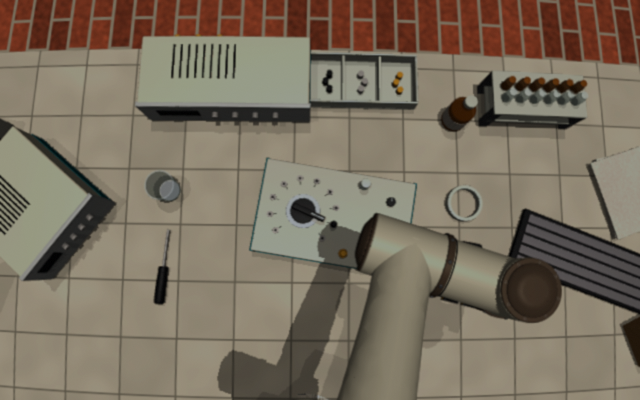

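View pics/scene14.png

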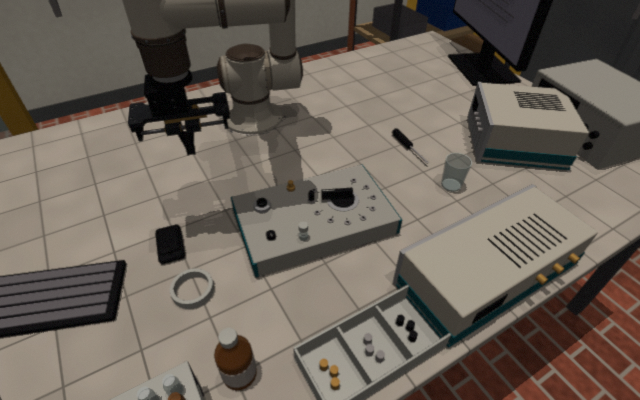

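All loose things stand where they were, the selector points at the plug, and the arm is clear.

```bash
python3 -c "
from station import workorder
print(workorder.close_job())"
```

```text
the job is handed in; nothing more can be done
None
```

The selector now points at the plug in position 9, the start button has been pressed and released, and the job is handed in. I turned the selector clockwise click by click with the closed fingertips and pressed the button only after it was set.

- **Selector:** with the finger withdrawn, its depth-measured direction was -114.0°. The plug's socket, from the fitted ring, lies at -114.4°. The top and scene pictures also show the wing pointing straight at the plug.
- **Start button:** it went down about 6 mm, estimated from the tip height (76.2 mm at the end, against a button top seen at about 82 mm). There it met a hard stop: the upward force rose from 4 N to 15 N with almost no further movement. I then lifted straight off. I did not measure the button's height after release, but the scene picture shows nothing odd.
- **Surroundings:** the last top and scene pictures show the vial, adapter, beaker, screwdriver, tape, mouse and trimmer apparently unmoved. This was judged by eye, and the arm hid the mouse in the top view. The arm was clear of everything, at 13.2 s on the clock.

**One disagreement:** before I touched it, the wing measured about -7°, between positions 5 (+5.6°) and 6 (-24.4°) rather than in either. I also did not see it settle in 6. The later rests matched 7, 8 and 9.

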